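Turn the display tray round in its sleeve

ROBOT

A 6-joint arm with a two-finger parallel gripper is mounted at the origin on the work surface. World frame = base frame: x ahead of the robot, y to its left, z up, the work surface at z = 0. Lengths are in mm, angles in rad, forces in N, time in s.
With the tool pointing down it reaches from about 150 to 775 mm from the base axis. Payload 6.1 kg.
Tool frame: the origin (TCP) lies on the centre line of the jaws, within the pads' length; the fingertips stand 19 mm ahead of it and the grasp point (between the pads) is the TCP; z points along the fingers, x is the direction in which the jaws open and shut, and the axes are right-handed (so a half turn about z gives the same grasp; the last joint's range is limited). The gripper opens to 85 mm and grips with 20 to 120 N. Pads are 22 mm wide; open, the fingers measure 114 mm over their backs; the gripper's body (76 mm by 85 mm) begins 54 mm behind the grasp point. The pads swing forward as they close: fully open they stand 13 mm farther back than shut.
Start: joints at [-1.28, 0.126, -0.04, 1.405, 0, 1.571], TCP at [150.521, -502.943, 250.295] pointing down, gripper open.
Joint ranges: [-2.72, 2.72], [-0.95, 1.95], [-1.27, 1.35], [-1.78, 2.02], [-1.46, 1.47], [-3.14, 3.14]. Speed limits (rad/s): [2.39, 2.39, 3.01, 3.14, 3.14, 3.14].

INTERFACE

Orientations are given as [roll, pitch, yaw] about the fixed x, y, z axes, in that order (R = Rz(yaw) Ry(pitch) Rx(roll)).
In Python, from rig import manip gives the robot as it stands.
- The arm moves only by the tool drive_tool, never from a script. Its argument "series" is a list of rows, each a list of 3 entries, a list of its own where there are three numbers: the shift along the tool's x, y, z in units of 40 mm (1.0 is 40 mm), then the turn, a rotation vector about the tool's x, y, z in units of 0.1 rad (1.0 is 0.1 rad), then the opening, from 0 (shut) to 1 (fully open). A call has 1 to 5 rows; each row shifts and turns the pose as measured when the row begins, along the tool's axes as they then stand; what a row does not reach is not made up. A row lasts 1/12 s, in which the tool goes at most 41.7 mm and 7.16 degrees, less where a joint would pass 70% of its speed; a pose out of reach is approached as far as the arm can. A call with a number of a shift or a turn outside -1 to 1 is refused whole. A call with a gripper value outside its range is refused whole. The fingers move at their own pace and stop on an object; "squeeze" is the grip in N (left out, the last holds). Time passes only in rows, so rows that do not move let the fingers close. It gives the time, the measured TCP pose, the force and the opening at its end, in the units of the state.
- manip.get_state(): the state, without advancing time (a new reading comes with each control period).
- manip.snapshot(name): name is "scene" or "top" or "wrist"; returns a dict with "color" (400x640x3 uint8, blue, green, red), "depth" (400x640 float32, mm along the optical axis (not along the pixel's ray), 0 where there is no reading), "fx", "fy", "cx", "cy" (pixels), "dist" ([k1, k2, p1, p2, k3] as OpenCV has them; the pictures are not rectified), "extrinsics" (4x4, takes a point from world to camera coordinates). Camera axes: x right, y up, looking along -z (the intrinsics and any distortion apply to the point x, -y, -z); pixel columns grow to the right and rows downward; lengths in mm; the calibration is good to about 2 mm. A picture is of the moment at which its call begins.
- manip.close_job(): hands the job in, once; it reports no verdict.
The state is a dict: "clock": time; "joint_positions": joint angles; "joint_velocities": joint speeds; "effort": joint torques, N m; "tcp_pos": TCP position; "ee_rot": TCP orientation; "contact_force": force on the tool from outside, world axes, zero at the start; "moment": the same for the moment, N m; "finger_gap": opening from 0.0 (shut) to 1.0 (fully open).
Only numpy, scipy, OpenCV 4.12 (cv2) and the standard library are available. Lean on these libraries where they do the work, as an engineer would, in place of code of your own. Each camera call takes 0.05 s, during which the arm holds its last target.

TASK

The brooch tray stands half out of its wooden sleeve with the brass leaf at the wrong end. Slide the tray right out, turn it end for end and slide it back in leaf end first, fully home against the sleeve's back wall, so that the leaf shows through the window in the sleeve's roof. Keep the tray upright throughout, leave the other things on the stall where they are, and let go at the end.

Things in the scene. Friction and masses are not known exactly. Their poses are not given: they have to be found in the camera images.
- sleeve: fixed show case: dark wooden board, 296 x 100 mm, top at z = 10 mm, carrying a pale plywood sleeve. Origin: table level, centre line, in the plane of the sleeve's mouth; +x runs into the sleeve, z up. The board spans x = -160 to 136 mm; in front of the mouth (x below 0) it is a bare apron, level with the sleeve's floor.
- mouth (a point): centre of the sleeve's mouth (x = 0, z = 29 mm of the sleeve), axes as the sleeve's. Inside, the sleeve is a straight channel 57 mm wide and 38 mm high, running 130 mm to a closed back wall; walls 5 mm, roof top at z = 52 mm; the side walls flare out by about 3 mm over the first 12 mm.
- window (a point): centre of the window in the sleeve's roof, 54 mm long (x = 68 to 122 mm of the sleeve) and 40 mm wide; axes as the sleeve's.
- tray_center (a point): centre (half-way up) of the loose pale wooden tray, 135 long (x), 53 wide (y), 34 mm high, about 0.16 kg, open on top, felt floor, low bar across its middle. +x points to the end with the leaf. At the start that end stands 50 to 65 mm out of the mouth, so its x is opposite to the sleeve's; it slides easily. Fully home its outer end stands 5 mm proud: centre at x = 62.5, z = 27 mm of the sleeve.
- leaf (a point): middle of the brass leaf brooch, 46 mm long, fastened flat on the felt in one half of the tray, 33 mm from the tray's centre along the tray's +x and well below the rim; the other half is empty.
- cone: bystander: turned wooden ring cone, 52 mm across the foot, 80 mm high; origin under its centre
- frame: bystander: black desk frame with a blank white face, 110 mm wide (y), 50 mm deep, 93 mm high; origin on its underside
- dish: bystander: low open wooden tray of silver trinkets, 130 x 100 mm, 26 mm high; origin under its centre
Mind the look-alikes: they are no part of the job. What is shaped like the part that bears tray_center but pink or purple is not meant.

How it is judged:
By the outcome, as a careful person would: the job done as asked, in the order asked, and still so for the second after the job is handed in, with the robot touching nothing.
It also fails if it takes over 67 s, if anything falls off the work surface, if the arm or the gripper's body presses on something with over 40 N, if the wrist force passes 120 N, or if a joint passes its speed limit or range.

## Working session

There is one attempt and no reset: what is moved stays moved. The work goes in short steps, Python scripts to look and compute and a tool call to move; the robot and the scene stay as the last step left them, time stands still between calls to the robot, and variables do not carry over. Pictures are saved under pics/ and viewed, and the job is handed in when it is done.

Besides the shell and the picture viewer there is one more tool, called after "Call:" by a JSON object that holds its "fn" and its "kwargs", one argument or row to a line. drive_tool: Moves the arm, as the interface text tells. Its arguments: {"type":"object","properties":{"series":{"type":"array"},"squeeze":{"type":"number"}},"required":["series"]}

```bash
ls; mkdir -p pics; cat > h.py <<'E'
import numpy as np, cv2
from rig import manip
from scipy.spatial.transform import Rotation as R
def snap(n,f=None):
    s=manip.snapshot(n)
    if f: cv2.imwrite('pics/'+f,s['color'])
    return s
def K(s): return np.array([[s['fx'],0,s['cx']],[0,s['fy'],s['cy']],[0,0,1.]])
def rays(s,uv):
    p=cv2.undistortPoints(np.array(uv,float).reshape(-1,1,2),K(s),np.array(s['dist'],float)).reshape(-1,2)
    d=np.c_[p[:,0],-p[:,1],-np.ones(len(p))]
    T=np.array(s['extrinsics']);Rm=T[:3,:3]
    return -Rm.T@T[:3,3], d@Rm
def onplane(s,uv,z):
    o,d=rays(s,uv); return o+d*((z-o[2])/d[:,2])[:,None]
def bydepth(s,uv):
    o,d=rays(s,uv); uv=np.array(uv).reshape(-1,2)
    return np.array([o+d[i]*s['depth'][int(round(uv[i][1])),int(round(uv[i][0]))] for i in range(len(uv))])
def proj(s,P):
    T=np.array(s['extrinsics']);c=np.array(P,float).reshape(-1,3)@T[:3,:3].T+T[:3,3]
    c=c*[1,-1,-1]
    return cv2.projectPoints(c,np.zeros(3),np.zeros(3),K(s),np.array(s['dist'],float))[0].reshape(-1,2)
E
python3 - <<'E'
from h import *
for n in ['scene','top','wrist']:
    s=snap(n,n+'0.png'); print(n,s['fx'],s['dist'],np.round(np.linalg.inv(s['extrinsics'])[:3,3]), (s['depth']>0).mean())
print(manip.get_state())
E
```

```text
pics
scene 369.36741096896844 [-0.05625181  0.          0.          0.          0.        ] [868. 205. 675.] 0.99603125
top 411.5810641626542 [0.01374003 0.         0.         0.         0.        ] [470.  62. 907.] 0.99621484375
wrist 305.1639518988936 [-0.0220418  0.         0.         0.         0.       ] [ 220. -481.  374.] 0.9960390625
{'clock': 0.15, 'joint_positions': array([-1.28001943e+00,  1.26270404e-01, -4.03486702e-02,  1.40542488e+00,
        2.72391462e-05,  1.57080170e+00]), 'joint_velocities': array([ 1.33525238e-04, -1.77166884e-03,  2.71478398e-03,  8.89141625e-05,
       -6.42765377e-05,  9.01304843e-04]), 'effort': array([-6.55743474e-05, -4.36275780e+01,  3.53149652e+01,  1.36684952e-02,
        6.16666739e-06, -1.41007453e-05]), 'tcp_pos': array([ 150.43949443, -502.68028847,  249.7046789 ]), 'ee_rot': array([-3.14156542e+00,  1.24763257e-03, -1.28002480e+00]), 'contact_force': array([-0.39692617, -0.03661378, -0.47861603]), 'moment': array([-0.02752875,  0.02643035, -0.03481966]), 'finger_gap': 0.9985746151693871}
```

View pics/scene0.png

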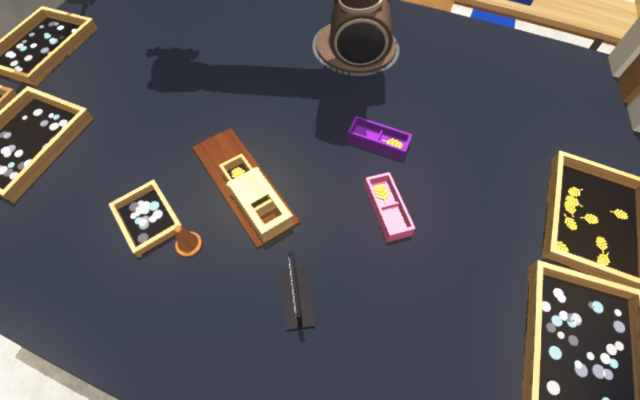

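View pics/top0.png

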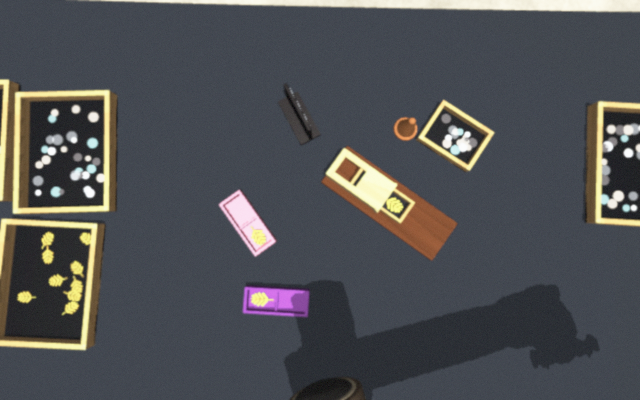

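View pics/wrist0.png

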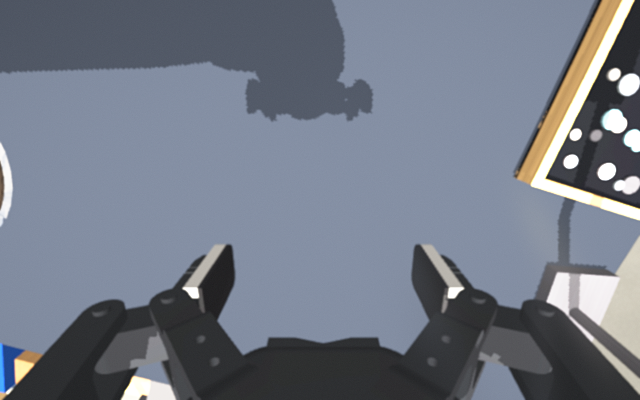

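The top view shows the sleeve at about (365,180), with the tray end and leaf at (397,205) and the apron running to (445,235). The pink (247,222) and purple (277,300) trays are decoys. The cone is at (405,128), the dish at (457,135) and the frame at (298,115).

```bash
python3 - <<'E'
from h import *
s=cv2.imread('pics/top0.png'); c=s[130:270,310:470]; cv2.imwrite('pics/topc.png',cv2.resize(c,None,fx=5,fy=4.2,interpolation=cv2.INTER_CUBIC)[:600,:800])
s=cv2.imread('pics/scene0.png'); c=s[120:250,180:310]; cv2.imwrite('pics/scenec.png',cv2.resize(c,None,fx=4.5,fy=4.5,interpolation=cv2.INTER_CUBIC))
s=snap('top')
# dark wood board mask
hsv=cv2.cvtColor(s['color'],cv2.COLOR_BGR2HSV)
for n,p in dict(sl=(365,180),apr=(430,228),leaf=(396,205),cone=(405,128),dish=(457,135),frame=(298,115),base=(325,395)).items():
    print(n,hsv[p[1],p[0]],np.round(bydepth(s,[p])[0]))
E
```

```text
sl [ 31  39 252] [571. -28.  49.]
apr [ 11 157 143] [ 474. -175.    9.]
leaf [ 30 104 249] [522. -98.  24.]
cone [ 13 148 126] [ 684. -111.   47.]
dish [ 99  13 202] [ 681. -234.    5.]
frame [30 35 22] [704. 116.  56.]
base [30 16 32] [183.  48. 178.]
```

View pics/topc.png

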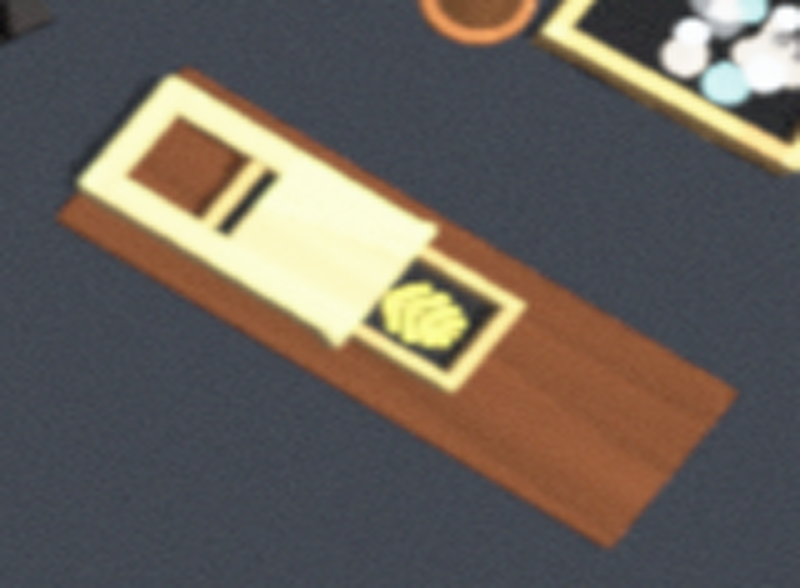

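View pics/scenec.png

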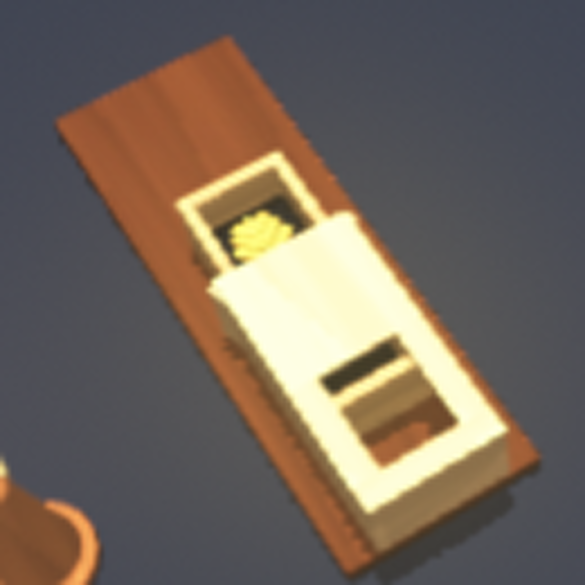

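```bash
cat >> h.py <<'E'
def cloud(s):
    v,u=np.mgrid[0:400,0:640]; uv=np.c_[u.ravel(),v.ravel()].astype(float)
    o,d=rays(s,uv); P=o+d*s['depth'].ravel()[:,None]
    return P.reshape(400,640,3)
E
python3 - <<'E'
from h import *
for n in ['top','scene']:
    s=snap(n); hsv=cv2.cvtColor(s['color'],cv2.COLOR_BGR2HSV); P=cloud(s)
    X,Y,Z=P[...,0],P[...,1],P[...,2]
    roi=(X>380)&(X<680)&(Y>-220)&(Y<60)
    H,S,V=cv2.split(hsv)
    board=roi&(H<16)&(S>110)&(V>60)&(abs(Z-10)<8)
    pale=roi&(S<130)&(V>170)
    roof=pale&(abs(Z-50)<4.5)&(Z>46)
    print(n,'z board',np.median(Z[board]),'roof',np.median(Z[pale&(Z>46)]), board.sum(),roof.sum())
    zr=np.median(Z[roof])
    for nm,m,z in [('board',board,10),('roof',roof,52)]:
        c=max(cv2.findContours(m.astype(np.uint8),0,2)[0],key=cv2.contourArea).reshape(-1,2)
        W=onplane(s,c,z)[:,:2].astype(np.float32)
        r=cv2.minAreaRect(W); print(nm,r); print(np.round(cv2.boxPoints(r),1).tolist())
        cv2.imwrite(f'pics/m_{n}_{nm}.png',m.astype(np.uint8)*255)
E
```

```text
top z board 8.468336395112829 roof 50.44451461385506 3505 1588
board ((528.3056030273438, -84.51353454589844), (293.834228515625, 99.11947631835938), 55.90079879760742)
[[404.8999938964844, -178.39999389648438], [487.0, -234.0], [651.7000122070312, 9.399999618530273], [569.5999755859375, 64.9000015258789]]
roof ((572.9887084960938, -19.397056579589844), (134.51834106445312, 70.40662384033203), 56.01911926269531)
[[506.20001220703125, -55.5], [564.5999755859375, -94.80000305175781], [639.7999877929688, 16.700000762939453], [581.4000244140625, 56.099998474121094]]
scene z board 11.229872811938037 roof 53.238064753838216 2548 1494
board ((529.9136352539062, -82.84394836425781), (297.5788269042969, 100.47022247314453), 55.67387390136719)
[[404.5, -177.39999389648438], [487.5, -234.0], [655.2999877929688, 11.699999809265137], [572.2999877929688, 68.4000015258789]]
roof ((574.1914672851562, -19.82146453857422), (139.53262329101562, 70.40573120117188), 55.141849517822266)
[[505.3999938964844, -56.900001525878906], [563.2000122070312, -97.19999694824219], [643.0, 17.299999237060547], [585.2000122070312, 57.5]]
```

```bash
cat >> h.py <<'E'
PSI=np.deg2rad(55.7); M=np.array([535.7,-74.6,0]); 
SX=np.array([np.cos(PSI),np.sin(PSI),0]); SY=np.array([-np.sin(PSI),np.cos(PSI),0])
def tosl(P): P=np.asarray(P,float).reshape(-1,3)-M; return np.c_[P@SX,P@SY,P[:,2]]
def fromsl(x,y,z): return M+SX*x+SY*y+np.array([0,0,z])
def go(x,y,z,yaw=None):
    "remaining to sleeve-frame target in tool axes/units"
    st=manip.get_state(); Rt=R.from_euler('xyz',st['ee_rot'])
    d=Rt.inv().apply(fromsl(x,y,z)-st['tcp_pos'])/40
    print('clk %.2f'%st['clock'],'sl',np.round(tosl(st['tcp_pos'])[0],1),'rpy',np.round(st['ee_rot'],3),'F',np.round(st['contact_force'],1),'gap',round(st['finger_gap'],3),'j6',np.round(st['joint_positions'][5],2))
    print('shift',np.round(d,3), 'n',np.round(abs(d).max(),1))
    if yaw is not None:
        Rg=R.from_euler('xyz',[np.pi,0,yaw]); print('turn',np.round((Rt.inv()*Rg).as_rotvec()*10,2))
E
python3 - <<'E'
from h import *
for n in ['top','scene']:
    s=snap(n); hsv=cv2.cvtColor(s['color'],cv2.COLOR_BGR2HSV); P=cloud(s); S=tosl(P.reshape(-1,3)).reshape(400,640,3)
    off=dict(top=1.5,scene=-1.3)[n]
    H,Sa,V=cv2.split(hsv)
    m=(S[...,0]<-3)&(S[...,0]>-100)&(abs(S[...,1])<35)&(abs(S[...,2]+off-44)<5)&(V>150)
    print(n,m.sum(),np.median(S[...,2][m]))
    v,u=np.nonzero(m); W=tosl(onplane(s,np.c_[u,v],44))
    print('rim x min %.1f y %.1f..%.1f'%(W[:,0].min(),np.percentile(W[:,1],1),np.percentile(W[:,1],99)))
    # leaf
    m=(S[...,0]<5)&(S[...,0]>-70)&(abs(S[...,1])<25)&(H>22)&(H<35)&(Sa>110)&(V>170)
    v,u=np.nonzero(m); print('leaf',np.round(tosl(onplane(s,np.c_[u,v],16)).mean(0),1),m.sum())
    # roof window / roof y
    for y in (-1,): pass
go(-35,0,120,PSI-np.pi/2)
E
```

```text
top 196 42.2768200805865
rim x min -53.3 y -26.6..26.4
leaf [-23.8  -1.   16. ] 116
scene 172 45.045593036001776
rim x min -53.7 y -25.7..26.0
leaf [-36.3   2.2  16. ] 97
clk 0.40 sl [-570.9   76.8  250.2] rpy [-3.142  0.    -1.28 ] F [ 0.1  0.1 -0. ] gap 1.001 j6 1.57
shift [ -6.945 -11.616   3.256] n 11.6
turn [-0.    0.   -6.81]
```

Call:
{"fn": "drive_tool", "kwargs": {
  "series": [
    [[0,0,0],[0,0,-1],1],
    [[0,0,0],[0,0,-1],1],
    [[0,0,0],[0,0,-1],1],
    [[0,0,0],[0,0,-1],1],
    [[0,0,0],[0,0,-1],1]
  ],
  "squeeze": 40
}}

```text
clock: 0.82
tcp_pos: [150.5, -502.8, 250.1]
ee_rot: [-3.141, 0.0, -0.759]
contact_force: [0.3, -0.1, 0.7]
finger_gap: 0.994
```

Call:
{"fn": "drive_tool", "kwargs": {
  "series": [
    [[0,0,0],[0,0,-1],1],
    [[0,0,0],[0,0,-0.8],1],
    [[0,0,0],[0,0,0],1]
  ]
}}

```text
clock: 1.07
tcp_pos: [150.5, -502.8, 250.1]
ee_rot: [-3.141, 0.0, -0.567]
contact_force: [0.2, 0.5, -0.4]
finger_gap: 0.999
```

```bash
python3 -c "
from h import *
go(-33,0,120,PSI-np.pi/2)"
```

```text
clk 1.07 sl [-570.8   76.9  250.1] rpy [-3.141  0.    -0.567] F [ 0.2  0.5 -0.4] gap 0.999 j6 0.86
shift [  2.351 -13.376   3.255] n 13.4
turn [-0.    0.    0.32]
```

Call:
{"fn": "drive_tool", "kwargs": {
  "series": [
    [[0.18,-1,0],[0,0,0.32],1],
    [[0.18,-1,0],[0,0,0],1],
    [[0.18,-1,0],[0,0,0],1],
    [[0.18,-1,0],[0,0,0],1],
    [[0.18,-1,0],[0,0,0],1]
  ]
}}

```text
clock: 1.48
tcp_pos: [292.8, -359.1, 248.5]
ee_rot: [3.14, 0.001, -0.629]
contact_force: [0.4, -0.6, 0.2]
finger_gap: 0.999
```

Call:
{"fn": "drive_tool", "kwargs": {
  "series": [
    [[0.18,-1,0],[0,0,0],1],
    [[0.18,-1,0],[0,0,0],1],
    [[0.18,-1,0],[0,0,0],1],
    [[0.18,-1,0],[0,0,0],1],
    [[0.18,-1,0],[0,0,0],1]
  ]
}}

```text
clock: 1.9
tcp_pos: [442.8, -213.6, 249.5]
ee_rot: [3.14, -0.003, -0.644]
contact_force: [1.0, -0.8, -0.6]
finger_gap: 0.998
```

```bash
python3 -c "
from h import *
go(-33,0,120,PSI-np.pi/2)"
```

```text
clk 1.90 sl [-167.2   -1.6  249.5] rpy [ 3.14e+00 -3.00e-03 -6.44e-01] F [ 1.  -0.8 -0.6] gap 0.998 j6 1.77
shift [-0.201 -3.355  3.232] n 3.4
turn [ 0.02 -0.03 -0.45]
```

Call:
{"fn": "drive_tool", "kwargs": {
  "series": [
    [[0,-0.9,0.5],[0,0,-0.4],1],
    [[0,-0.9,0.7],[0,0,0],1],
    [[0,-0.9,0.7],[0,0,0],1],
    [[0,-0.6,0.7],[0,0,0],1],
    [[0,0,0],[0,0,0],1]
  ]
}}

```text
clock: 2.32
tcp_pos: [523.3, -103.6, 150.2]
ee_rot: [-3.14, -0.011, -0.607]
contact_force: [-0.3, 0.4, -0.5]
finger_gap: 0.999
```

```bash
python3 -c "
from h import *
go(-33,0,120,PSI-np.pi/2)
s=snap('wrist','w1.png')
snap('top','t1.png')"
```

```text
clk 2.32 sl [-30.9  -6.1 150.2] rpy [-3.14  -0.011 -0.607] F [-0.3  0.4 -0.5] gap 0.999 j6 1.98
shift [-0.16   0.054  0.754] n 0.8
turn [-0.02 -0.11 -0.08]
```

View pics/w1.png

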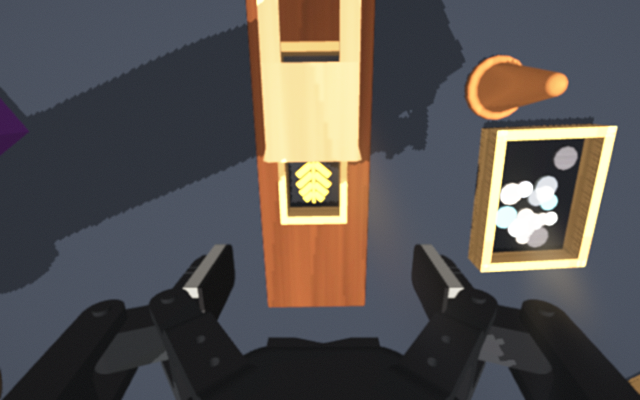

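The wrist view shows the tray rim corners at (280,223) and (346,222), and the roof front edge at row 160. The arm is in line with the tray. I'll take a second measurement from this view.

```bash
python3 - <<'E'
from h import *
s=snap('wrist'); st=manip.get_state(); print(st['tcp_pos'],st['ee_rot'])
hsv=cv2.cvtColor(s['color'],cv2.COLOR_BGR2HSV); H,Sa,V=cv2.split(hsv)
P=cloud(s);S=tosl(P.reshape(-1,3)).reshape(400,640,3)
roof=(S[...,2]>47)&(S[...,2]<58)&(abs(S[...,1])<45)&(S[...,0]<140)&(S[...,0]>-20)
print('roof z',np.median(S[...,2][roof]))
rim=(S[...,0]<-5)&(S[...,0]>-60)&(abs(S[...,1])<32)&(S[...,2]>36)&(S[...,2]<48)&(V>150)
print('rim z',np.median(S[...,2][rim]))
for nm,m,z in [('roof',roof,52),('rim',rim,44)]:
    rows=[]
    for r in range(400):
        c=np.nonzero(m[r])[0]
        if len(c)>20: rows+= [(c[0]-.5,r),(c[-1]+.5,r)]
    W=tosl(onplane(s,rows,z)); L,Rr=W[0::2],W[1::2]
    print(nm,'x',W[:,0].min(),W[:,0].max())
    for E in (L,Rr):
        k=(E[:,0]>np.percentile(E[:,0],15))&(E[:,0]<np.percentile(E[:,0],85))
        p=np.polyfit(E[k,0],E[k,1],1); print('  y0 %.1f slope %.4f'%(p[1],p[0]))
go(-33,0,36,PSI-np.pi/2)
E
```

```text
[ 523.4733185  -107.26792734  155.8867486 ] [-3.13869891 -0.01747504 -0.60894489]
roof z 52.70752581131231
rim z 44.50214593816425
roof x -1.3454886078567923 103.82534080306546
  y0 35.7 slope -0.0034
  y0 -31.6 slope 0.0037
rim x -54.24507818795806 -45.076599208994814
  y0 25.9 slope -0.0506
  y0 -23.7 slope 0.0106
clk 2.47 sl [-33.9  -8.3 155.9] rpy [-3.139 -0.017 -0.609] F [-0.1 -0.2  0.6] gap 1.001 j6 1.98
shift [-0.26  -0.011  2.993] n 3.0
turn [-0.03 -0.17 -0.1 ]
```

Call:
{"fn": "drive_tool", "kwargs": {
  "series": [
    [[-0.26,0,0.8],[0,-0.17,-0.1],1],
    [[0,0,0.1],[0,0,0],1],
    [[0,0,0],[0,0,0],1]
  ]
}}

```text
clock: 2.72
tcp_pos: [517.1, -104.9, 124.6]
ee_rot: [-3.136, -0.009, -0.605]
contact_force: [0.7, 0.1, 0.2]
finger_gap: 0.996
```

```bash
cat > m.py <<'E'
from h import *
import sys
s=snap('wrist',sys.argv[1]); st=manip.get_state(); print(st['tcp_pos'],st['ee_rot'])
hsv=cv2.cvtColor(s['color'],cv2.COLOR_BGR2HSV); H,Sa,V=cv2.split(hsv)
P=cloud(s);S=tosl(P.reshape(-1,3)).reshape(400,640,3)
roof=(S[...,2]>47)&(S[...,2]<58)&(abs(S[...,1])<45)&(S[...,0]<140)&(S[...,0]>-20)
rim=(S[...,0]<-5)&(S[...,0]>-60)&(abs(S[...,1])<32)&(S[...,2]>36)&(S[...,2]<48)&(V>150)
board=(H<16)&(Sa>100)&(V>60)&(abs(S[...,2]-10)<8)&(S[...,0]<-60)&(abs(S[...,1])<60)
for nm,m,z in [('roof',roof,52),('rim',rim,44),('board',board,10)]:
    rows=[]
    for r in range(400):
        c=np.nonzero(m[r])[0]
        if len(c)>20: rows+= [(c[0]-.5,r),(c[-1]+.5,r)]
    if len(rows)<12: continue
    W=tosl(onplane(s,rows,z)); L,Rr=W[0::2],W[1::2]
    print(nm,'z',np.median(S[...,2][m]),'x',W[:,0].min(),W[:,0].max())
    for E in (L,Rr):
        k=(E[:,0]>np.percentile(E[:,0],15))&(E[:,0]<np.percentile(E[:,0],85))
        p=np.polyfit(E[k,0],E[k,1],1); print('  y0 %.1f slope %.4f'%(p[1],p[0]))
E
python3 m.py w2.png; python3 -c "
from h import *
go(-33,0,36,PSI-np.pi/2)"
```

```text
[ 516.61450081 -104.86639445  124.4886562 ] [-3.13676049 -0.00766853 -0.6053472 ]
roof z 52.697442329424064 x -1.2373090297906486 93.44931949976282
  y0 35.8 slope -0.0050
  y0 -31.5 slope -0.0013
rim z 44.49025796802677 x -53.96308343534062 -44.83956159248187
  y0 30.3 slope 0.0327
  y0 -27.5 slope -0.0521
board z 10.548214296603021 x -159.97242944876547 -60.219446068565894
  y0 52.5 slope 0.0127
  y0 -47.5 slope 0.0045
clk 2.77 sl [-35.8  -1.3 124.5] rpy [-3.137 -0.008 -0.605] F [-0.4  0.2 -0.6] gap 1.001 j6 1.98
shift [-0.05  -0.058  2.212] n 2.2
turn [-0.05 -0.08 -0.07]
```

Call:
{"fn": "drive_tool", "kwargs": {
  "series": [
    [[0,-0.05,0.8],[-0.05,-0.08,-0.07],1],
    [[0,0,0.8],[0,0,0],1],
    [[0,0,0.4],[0,0,0],1],
    [[0,0,0.1],[0,0,0],1],
    [[0,0,0],[0,0,0],1]
  ]
}}

```text
clock: 3.18
tcp_pos: [525.2, -109.3, 49.9]
ee_rot: [-3.135, -0.018, -0.607]
contact_force: [-0.1, -0.1, 0.3]
finger_gap: 0.996
```

```bash
python3 -c "
from h import *
go(-33,1,36,PSI-np.pi/2)
snap('scene','s2.png');snap('wrist','w3.png')"
```

```text
clk 3.18 sl [-34.5 -10.9  49.9] rpy [-3.135 -0.018 -0.607] F [-0.1 -0.1  0.3] gap 0.996 j6 1.97
shift [-0.304 -0.033  0.342] n 0.3
turn [-0.06 -0.18 -0.09]
```

View pics/w3.png

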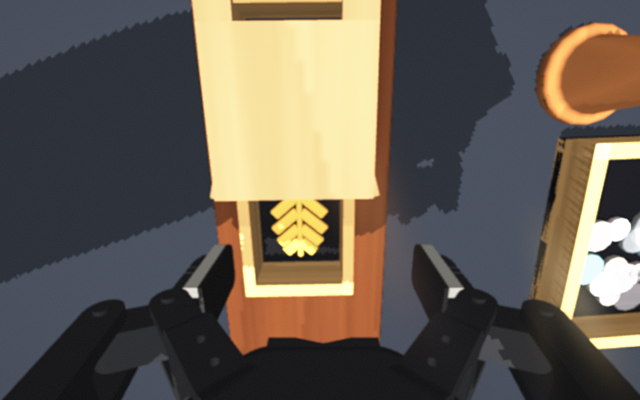

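Call:
{"fn": "drive_tool", "kwargs": {
  "series": [
    [[-0.28,-0.03,0],[-0.06,-0.18,-0.09],1],
    [[0,0,0],[0,0,0],1],
    [[0,0,0],[0,0,0],1]
  ]
}}

```text
clock: 3.53
tcp_pos: [519.0, -102.0, 55.3]
ee_rot: [-3.139, -0.005, -0.598]
contact_force: [-0.1, -0.1, -0.6]
finger_gap: 0.997
```

```bash
python3 -c "
from h import *
go(-33,1,36,PSI-np.pi/2)
snap('wrist','w4.png')"
```

```text
clk 3.53 sl [-32.1  -1.7  55.3] rpy [-3.139 -0.005 -0.598] F [-0.1 -0.1 -0.6] gap 0.997 j6 1.97
shift [-0.07   0.024  0.482] n 0.5
turn [-0.03 -0.05  0.01]
```

View pics/w4.png

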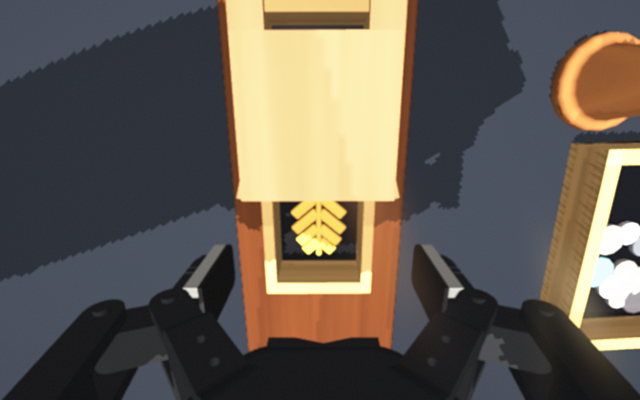

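Call:
{"fn": "drive_tool", "kwargs": {
  "series": [
    [[-0.07,0,0.25],[-0.03,-0.05,0],1],
    [[-0.05,0,0.25],[0,0,0],1],
    [[0,0,0.05],[0,0,0],1],
    [[0,0,0],[0,0,0],1]
  ]
}}

```text
clock: 3.92
tcp_pos: [515.3, -98.8, 32.1]
ee_rot: [-3.141, -0.002, -0.597]
contact_force: [-1.1, -0.1, -0.6]
finger_gap: 1.002
```

```bash
python3 -c "
from h import *
go(-33,1,36,PSI-np.pi/2)"
```

```text
clk 3.92 sl [-31.5   3.2  32.1] rpy [-3.141e+00 -2.000e-03 -5.970e-01] F [-1.1 -0.1 -0.6] gap 1.002 j6 1.98
shift [ 0.054  0.038 -0.097] n 0.1
turn [-0.   -0.02  0.01]
```

Call:
{"fn": "drive_tool", "kwargs": {
  "series": [
    [[0.05,0.03,-0.1],[0,0,0],1],
    [[0,0,0],[0,0,0],1],
    [[0,0,0],[0,0,0],0.7],
    [[0,0,0],[0,0,0],0.6],
    [[0,0,0],[0,0,0],0.5]
  ],
  "squeeze": 25
}}

```text
clock: 4.33
tcp_pos: [516.0, -101.2, 35.9]
ee_rot: [3.141, -0.0, -0.597]
contact_force: [-6.2, 1.6, 8.6]
finger_gap: 0.618
```

Call:
{"fn": "drive_tool", "kwargs": {
  "series": [
    [[0,0,0],[0,0,0],0.4],
    [[0,0,0],[0,0,0],0.4],
    [[0,0,0],[0,0,0],0.4],
    [[0,0,0],[0,0,0],0.4]
  ]
}}

```text
clock: 4.67
tcp_pos: [516.0, -101.3, 35.9]
ee_rot: [3.141, -0.001, -0.598]
contact_force: [0.7, -0.8, -0.2]
finger_gap: 0.612
```

```bash
python3 -c "
from h import *
go(-133,0,36,PSI-np.pi/2)
snap('wrist','w5.png')"
```

```text
clk 4.67 sl [-33.2   1.2  35.9] rpy [ 3.141e+00 -1.000e-03 -5.980e-01] F [ 0.7 -0.8 -0.2] gap 0.612 j6 1.97
shift [ 2.800e-02  2.496e+00 -2.000e-03] n 2.5
turn [ 0.01 -0.01  0.01]
```

View pics/w5.png

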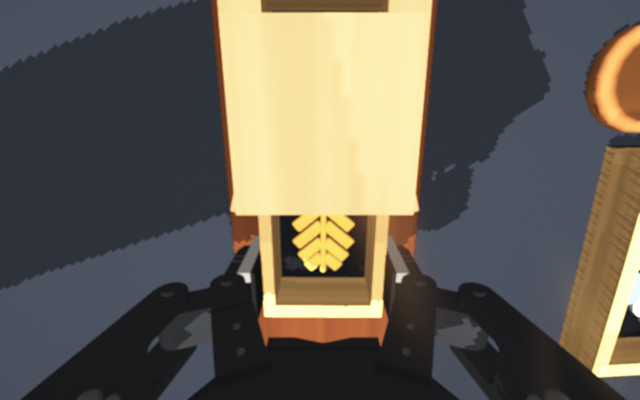

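Call:
{"fn": "drive_tool", "kwargs": {
  "series": [
    [[0,0.3,0],[0,0,0],0.4],
    [[0,0.4,0],[0,0,0],0.4],
    [[0,0.4,0],[0,0,0],0.4]
  ],
  "squeeze": 35
}}

```text
clock: 4.97
tcp_pos: [491.9, -137.2, 35.9]
ee_rot: [-3.141, -0.001, -0.593]
contact_force: [0.9, 1.4, 0.7]
finger_gap: 0.613
```

```bash
python3 -c "
from h import *
go(-133,0,36,PSI-np.pi/2)"
```

```text
clk 4.97 sl [-76.4   0.9  35.9] rpy [-3.141e+00 -1.000e-03 -5.930e-01] F [0.9 1.4 0.7] gap 0.613 j6 1.89
shift [ 0.013  1.416 -0.003] n 1.4
turn [-0.01 -0.01  0.06]
```

Call:
{"fn": "drive_tool", "kwargs": {
  "series": [
    [[0,0.5,0],[0,0,0.05],0.4],
    [[0,0.5,0],[0,0,0],0.4],
    [[0,0.4,0],[0,0,0],0.4],
    [[0,0,0],[0,0,0],0.4]
  ]
}}

```text
clock: 5.3
tcp_pos: [456.6, -187.8, 35.9]
ee_rot: [-3.141, -0.001, -0.599]
contact_force: [-0.8, -0.0, -1.6]
finger_gap: 0.612
```

```bash
python3 -c "
from h import *
go(-133,0,36,PSI-np.pi/2)
snap('wrist','w6.png'); snap('top','t6.png')"
```

```text
clk 5.30 sl [-138.     1.5   35.9] rpy [-3.141e+00 -1.000e-03 -5.990e-01] F [-0.8 -0.  -1.6] gap 0.612 j6 1.78
shift [ 0.039 -0.126 -0.002] n 0.1
turn [-0.   -0.01 -0.  ]
```

View pics/w6.png

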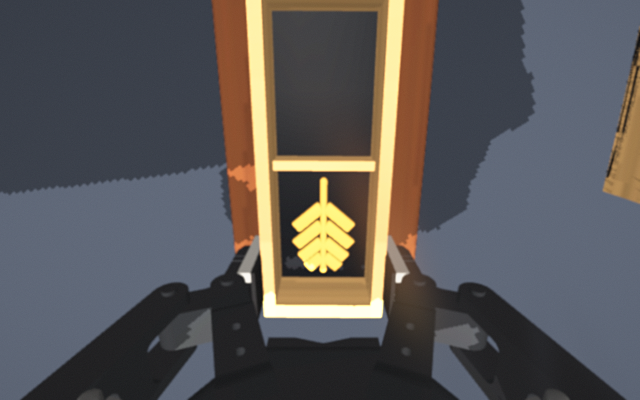

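The tray is fully out of the sleeve and still on the apron, with its bar at row 163. Next I'll regrip it at its middle.

Call:
{"fn": "drive_tool", "kwargs": {
  "series": [
    [[0,0,0],[0,0,0],1],
    [[0,0,0],[0,0,0],1],
    [[0,0,0],[0,0,0],1],
    [[0,0,0],[0,0,0],1]
  ]
}}

```text
clock: 5.73
tcp_pos: [459.0, -185.0, 36.2]
ee_rot: [-3.139, -0.002, -0.596]
contact_force: [-0.4, -0.2, -0.4]
finger_gap: 0.999
```

Call:
{"fn": "drive_tool", "kwargs": {
  "series": [
    [[0,-0.4,0],[0,0,0],1],
    [[0,-0.4,0],[0,0,0],1],
    [[0,-0.25,0],[0,0,0],1],
    [[0,0,0],[0,0,0],1],
    [[0,0,0],[0,0,0],1]
  ]
}}

```text
clock: 6.15
tcp_pos: [484.7, -147.3, 36.4]
ee_rot: [-3.139, -0.002, -0.592]
contact_force: [0.5, -0.3, -0.4]
finger_gap: 0.998
```

```bash
python3 -c "
from h import *
go(-91,1.5,36,PSI-np.pi/2)
snap('wrist','w7.png'); s=snap('top','t7.png')
P=cloud(s);S=tosl(P.reshape(-1,3)).reshape(400,640,3)
hsv=cv2.cvtColor(s['color'],cv2.COLOR_BGR2HSV);H,Sa,V=cv2.split(hsv)
m=(S[...,0]<-8)&(S[...,0]>-175)&(abs(S[...,1])<32)&(abs(S[...,2]-42.5)<4)&(V>170)
v,u=np.nonzero(m);W=tosl(onplane(s,np.c_[u,v],44));print(W.min(0),W.max(0))
"
```

```text
clk 6.15 sl [-88.8   1.1  36.4] rpy [-3.139e+00 -2.000e-03 -5.920e-01] F [ 0.5 -0.3 -0.4] gap 0.998 j6 1.87
shift [-0.01   0.055  0.009] n 0.1
turn [-0.02 -0.02  0.06]
[-154.70015093  -25.85523355   44.        ] [-21.29061358  27.06542701  44.        ]
```

View pics/w7.png

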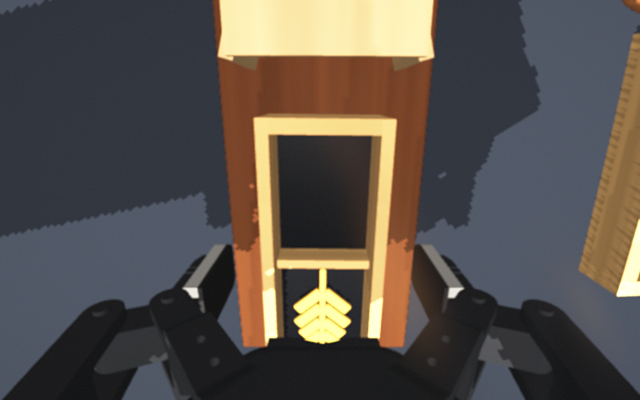

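Call:
{"fn": "drive_tool", "kwargs": {
  "series": [
    [[0,0,0],[0,0,0],0.5],
    [[0,0,0],[0,0,0],0.4],
    [[0,0,0],[0,0,0],0.4],
    [[0,0,0],[0,0,0],0.4],
    [[0,0,0],[0,0,0],0.4]
  ]
}}

```text
clock: 6.67
tcp_pos: [483.4, -149.3, 36.5]
ee_rot: [-3.139, -0.002, -0.596]
contact_force: [0.4, 0.5, -0.4]
finger_gap: 0.611
```

Call:
{"fn": "drive_tool", "kwargs": {
  "series": [
    [[0,0,-0.3],[0,0,0],0.4],
    [[0,0,-0.5],[0,0,0],0.4],
    [[0,0,-0.6],[0,0,0],0.4],
    [[0,0,-0.5],[0,0,0],0.4],
    [[0,0,-0.3],[0,0,0],0.4]
  ]
}}

```text
clock: 7.08
tcp_pos: [478.3, -149.0, 122.1]
ee_rot: [3.14, 0.01, -0.597]
contact_force: [0.3, -0.1, -1.6]
finger_gap: 0.612
```

```bash
python3 -c "
from h import *
go(-88,1.5,120,PSI+np.pi/2)
snap('wrist','w8.png')"
```

```text
clk 7.08 sl [-93.8   5.5 122.1] rpy [ 3.14   0.01  -0.597] F [ 0.3 -0.1 -1.6] gap 0.612 j6 1.87
shift [ 0.101 -0.145  0.051] n 0.1
turn [-1.50e-01  3.00e-02 -3.14e+01]
```

View pics/w8.png

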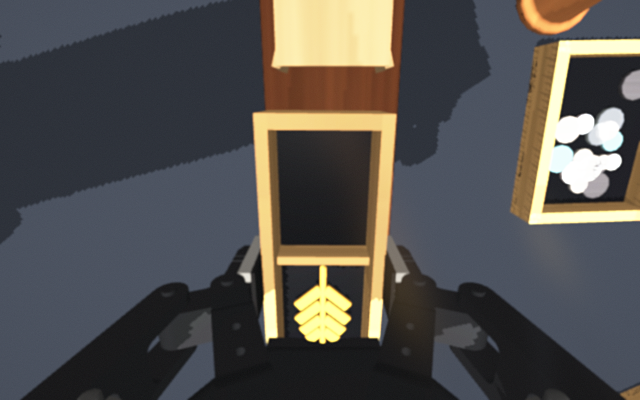

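Call:
{"fn": "drive_tool", "kwargs": {
  "series": [
    [[0,0,-0.2],[0,0,-1],0.4],
    [[0,0,0],[0,0,-1],0.4],
    [[0,0,0],[0,0,-1],0.4],
    [[0,0,0],[0,0,-1],0.4],
    [[0,0,0],[0,0,-1],0.4]
  ]
}}

```text
clock: 7.55
tcp_pos: [478.7, -149.9, 130.9]
ee_rot: [-3.139, 0.007, -0.078]
contact_force: [-0.4, -0.6, -0.8]
finger_gap: 0.613
```

Call:
{"fn": "drive_tool", "kwargs": {
  "series": [
    [[0,0,0],[0,0,-1],0.4],
    [[0,0,0],[0,0,-1],0.4],
    [[0,0,0],[0,0,-1],0.4],
    [[0,0,0],[0,0,-1],0.4],
    [[0,0,0],[0,0,-1],0.4]
  ]
}}

```text
clock: 7.97
tcp_pos: [476.1, -149.9, 125.8]
ee_rot: [-3.132, 0.01, 0.447]
contact_force: [-0.3, -0.6, -2.1]
finger_gap: 0.62
```

Call:
{"fn": "drive_tool", "kwargs": {
  "series": [
    [[0,0,0],[0,0,-1],0.4],
    [[0,0,0],[0,0,-1],0.4],
    [[0,0,0],[0,0,-1],0.4],
    [[0,0,0],[0,0,-1],0.4],
    [[0,0,0],[0,0,-1],0.4]
  ]
}}

```text
clock: 8.38
tcp_pos: [473.4, -149.8, 120.3]
ee_rot: [-3.122, 0.006, 0.972]
contact_force: [-0.9, 0.3, -2.4]
finger_gap: 0.613
```

```bash
python3 -c "
from h import *
go(-88,1.5,120,PSI+np.pi/2)
print(manip.get_state()['joint_positions'])"
```

```text
clk 8.38 sl [-97.2   9.1 120.3] rpy [-3.122  0.006  0.972] F [-0.9  0.3 -2.4] gap 0.613 j6 0.29
shift [0.23  0.19  0.004] n 0.2
turn [ -0.2   -0.11 -15.71]
[-3.06416714e-01  1.21994148e-01 -3.31220498e-01  1.13836198e+00
  3.28900369e-05  2.92156029e-01]
```

Call:
{"fn": "drive_tool", "kwargs": {
  "series": [
    [[0,0,-0.05],[-0.1,-0.05,-1],0.4],
    [[0,0,-0.05],[-0.05,0,-1],0.4],
    [[0,0,-0.05],[0,0,-1],0.4],
    [[0,0,-0.03],[0,0,-1],0.4],
    [[0,0,-0.03],[0,0,-1],0.4]
  ]
}}

```text
clock: 8.8
tcp_pos: [470.6, -149.5, 123.3]
ee_rot: [-3.125, 0.005, 1.497]
contact_force: [0.1, 0.3, -2.0]
finger_gap: 0.614
```

Call:
{"fn": "drive_tool", "kwargs": {
  "series": [
    [[0,0,-0.03],[0,0,-1],0.4],
    [[0,0,-0.03],[0,0,-1],0.4],
    [[0,0,-0.03],[0,0,-1],0.4],
    [[0,0,-0.03],[0,0,-1],0.4],
    [[0,0,-0.03],[0,0,-1],0.4]
  ]
}}

```text
clock: 9.22
tcp_pos: [468.0, -149.3, 124.3]
ee_rot: [-3.12, -0.008, 2.022]
contact_force: [0.1, -0.3, -2.3]
finger_gap: 0.611
```

```bash
python3 -c "
from h import *
go(-92,1.5,120,PSI+np.pi/2)"
```

```text
clk 9.22 sl [-99.9  13.8 124.3] rpy [-3.12  -0.008  2.022] F [ 0.1 -0.3 -2.3] gap 0.611 j6 -0.76
shift [-0.17   0.327  0.098] n 0.3
turn [-0.19 -0.14 -5.2 ]
```

Call:
{"fn": "drive_tool", "kwargs": {
  "series": [
    [[0,0,-0.03],[-0.1,-0.07,-1],0.4],
    [[0,0,-0.03],[-0.05,-0.03,-1],0.4],
    [[0,0,-0.03],[-0.03,0,-1],0.4],
    [[0,0,-0.03],[0,0,-1],0.4],
    [[0,0,-0.03],[0,0,-0.95],0.4]
  ]
}}

```text
clock: 9.63
tcp_pos: [465.4, -149.2, 125.2]
ee_rot: [-3.138, -0.008, 2.543]
contact_force: [-0.2, -0.3, -0.4]
finger_gap: 0.615
```

Call:
{"fn": "drive_tool", "kwargs": {
  "series": [
    [[0,0,0],[0,0,0],0.4],
    [[0,0,0],[0,0,0],0.4]
  ]
}}

```text
clock: 9.8
tcp_pos: [464.5, -149.2, 123.6]
ee_rot: [-3.137, -0.01, 2.543]
contact_force: [0.5, -0.0, -1.7]
finger_gap: 0.621
```

```bash
python3 -c "
from h import *
go(-92,1.3,120,PSI+np.pi/2)
snap('wrist','w9.png');snap('top','t9.png')"
```

```text
clk 9.80 sl [-101.7   16.8  123.6] rpy [-3.137 -0.01   2.543] F [ 0.5 -0.  -1.7] gap 0.621 j6 -1.28
shift [-0.388  0.243  0.086] n 0.4
turn [-0.05 -0.1  -0.  ]
```

View pics/w9.png

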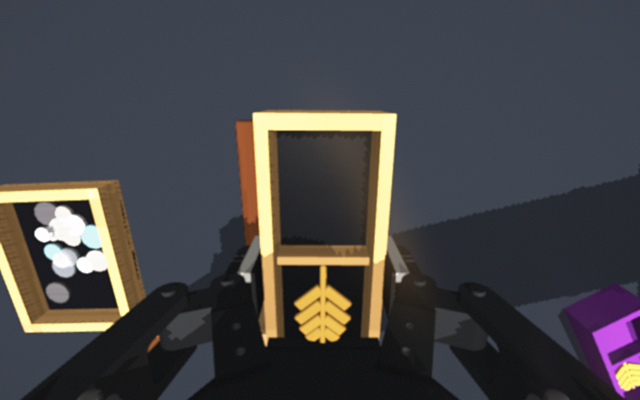

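View pics/t9.png

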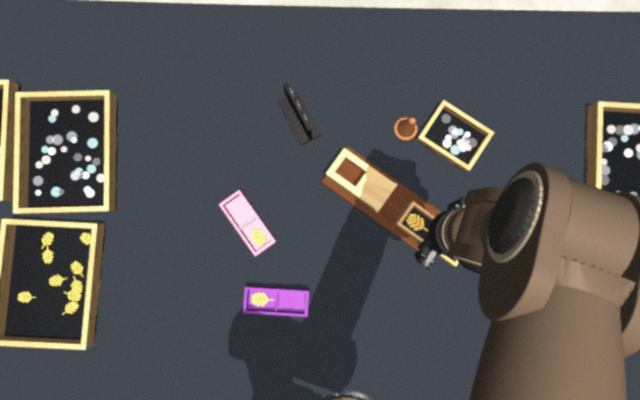

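Call:
{"fn": "drive_tool", "kwargs": {
  "series": [
    [[-0.39,0.27,0.3],[-0.05,-0.1,0],0.4],
    [[0,0,0.4],[0,0,0],0.4],
    [[0,0,0.3],[0,0,0],0.4],
    [[0,0,0],[0,0,0],0.4],
    [[0,0,0],[0,0,0],0.4]
  ]
}}

```text
clock: 10.32
tcp_pos: [484.6, -149.2, 82.2]
ee_rot: [3.141, 0.002, 2.534]
contact_force: [0.8, 0.6, -1.2]
finger_gap: 0.614
```

```bash
python3 -c "
from h import *
go(-90,1.2,37,PSI+np.pi/2)"
```

```text
clk 10.32 sl [-90.5   0.2  82.2] rpy [3.141e+00 2.000e-03 2.534e+00] F [ 0.8  0.6 -1.2] gap 0.614 j6 -1.26
shift [0.027 0.011 1.129] n 1.1
turn [ 0.01  0.02 -0.09]
```

Call:
{"fn": "drive_tool", "kwargs": {
  "series": [
    [[0,0,0.3],[0,0,-0.09],0.4],
    [[0,0,0.3],[0,0,0],0.4],
    [[0,0,0.2],[0,0,0],0.4],
    [[0,0,0],[0,0,0],0.4],
    [[0,0,0],[0,0,0],0.4]
  ]
}}

```text
clock: 10.73
tcp_pos: [485.8, -149.7, 52.2]
ee_rot: [3.14, 0.005, 2.54]
contact_force: [-0.8, 0.6, -1.3]
finger_gap: 0.613
```

```bash
python3 -c "
from h import *
go(-90,1.2,37,PSI+np.pi/2)"
```

```text
clk 10.73 sl [-90.2  -1.1  52.2] rpy [3.14  0.005 2.54 ] F [-0.8  0.6 -1.3] gap 0.613 j6 -1.27
shift [0.059 0.005 0.38 ] n 0.4
turn [ 0.02  0.05 -0.03]
```

Call:
{"fn": "drive_tool", "kwargs": {
  "series": [
    [[0.06,0,0.15],[0,0.04,-0.03],0.4],
    [[0.02,0,0.1],[0,0,0],0.4],
    [[0,0,0.05],[0,0,0],0.4],
    [[0,0,0],[0,0,0],0.4]
  ]
}}

```text
clock: 11.07
tcp_pos: [484.0, -148.1, 41.3]
ee_rot: [3.139, 0.003, 2.542]
contact_force: [-0.6, -0.2, -2.6]
finger_gap: 0.614
```

```bash
python3 -c "
from h import *
go(-90,1.2,37,PSI+np.pi/2)
s=snap('scene','s9.png')
cv2.imwrite('pics/s9c.png',cv2.resize(s['color'][120:250,180:310],None,fx=4.5,fy=4.5,interpolation=cv2.INTER_CUBIC))"
```

```text
clk 11.07 sl [-89.9   1.3  41.3] rpy [3.139e+00 3.000e-03 2.542e+00] F [-0.6 -0.2 -2.6] gap 0.614 j6 -1.27
shift [-0.002 -0.003  0.106] n 0.1
turn [ 0.02  0.03 -0.01]
```

View pics/s9c.png

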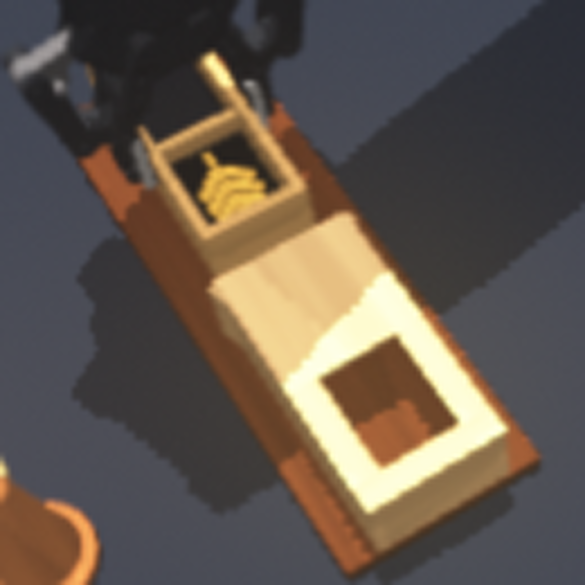

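The tray is in line with the mouth, with the leaf end facing it. I'll lower it the last 4 mm and measure how well it lines up in the scene and top views.

Call:
{"fn": "drive_tool", "kwargs": {
  "series": [
    [[0,0,0.08],[0,0.02,0],0.4],
    [[0,0,0.04],[0,0,0],0.4],
    [[0,0,0],[0,0,0],0.4]
  ]
}}

```text
clock: 11.37
tcp_pos: [484.6, -148.3, 36.8]
ee_rot: [3.139, 0.002, 2.542]
contact_force: [-0.2, -0.3, -0.0]
finger_gap: 0.61
```

```bash
python3 - <<'E'
from h import *
go(-15,1.2,36.5,PSI+np.pi/2)
for n in('scene','top'):
    s=snap(n)
    P=cloud(s);S=tosl(P.reshape(-1,3)).reshape(400,640,3)
    hsv=cv2.cvtColor(s['color'],cv2.COLOR_BGR2HSV);H,Sa,V=cv2.split(hsv)
    o=dict(top=-1.5,scene=1.2)[n]
    for nm,z,x0,x1 in(('rim',44,-80,-10),('roof',52,2,20)):
        m=(S[...,0]<x1)&(S[...,0]>x0)&(abs(S[...,1])<40)&(abs(S[...,2]-z-o)<3)&(V>110)&(H>17)
        v,u=np.nonzero(m);W=tosl(onplane(s,np.c_[u,v],z));print(n,nm,m.sum(),np.round(W.min(0),1),np.round(W.max(0),1), np.round(W.mean(0),1))
        for a in np.arange(x0,x1,10):
            k=(W[:,0]>a)&(W[:,0]<a+10)
            if k.sum()>5: print('   ',a,np.round([W[k,1].min(),W[k,1].max(),(W[k,1].min()+W[k,1].max())/2],1))
E
```

```text
clk 11.37 sl [-89.7   0.7  36.8] rpy [3.139e+00 2.000e-03 2.542e+00] F [-0.2 -0.3 -0. ] gap 0.61 j6 -1.27
shift [0.013 1.867 0.013] n 1.9
turn [ 0.03  0.02 -0.01]
scene rim 29 [-81.3 -24.4  44. ] [-25.2  24.   44. ] [-32.8  -2.   44. ]
    -30 [-23.8  21.2  -1.3]
scene roof 236 [  1.2 -32.3  52. ] [20.1 32.9 52. ] [10.2  0.6 52. ]
    2 [-32.3  32.9   0.3]
    12 [-31.7  32.6   0.4]
top rim 2 [-24.7  11.7  44. ] [-23.9  25.2  44. ] [-24.3  18.5  44. ]
top roof 218 [  2.1 -32.3  52. ] [20.  34.2 52. ] [11.3 -0.  52. ]
    2 [-32.3  34.2   0.9]
    12 [-31.4  31.5   0.1]
```

Call:
{"fn": "drive_tool", "kwargs": {
  "series": [
    [[0,0.25,0],[0,0,0],0.4],
    [[0,0.25,0],[0,0,0],0.4],
    [[0,0.2,0],[0,0,0],0.4],
    [[0,0,0],[0,0,0],0.4]
  ]
}}

```text
clock: 11.8
tcp_pos: [502.2, -123.1, 37.3]
ee_rot: [3.138, 0.003, 2.541]
contact_force: [0.2, 0.1, -2.0]
finger_gap: 0.616
```

```bash
python3 - <<'E'
from h import *
go(-15,1.2,36.5,PSI+np.pi/2)
s=snap('scene','s10.png')
cv2.imwrite('pics/s10c.png',cv2.resize(s['color'][120:250,180:310],None,fx=4.5,fy=4.5,interpolation=cv2.INTER_CUBIC))
E
```

```text
clk 11.80 sl [-58.9   0.4  37.3] rpy [3.138e+00 3.000e-03 2.541e+00] F [ 0.2  0.1 -2. ] gap 0.616 j6 -1.21
shift [0.022 1.099 0.025] n 1.1
turn [ 0.04  0.03 -0.02]
```

View pics/s10c.png

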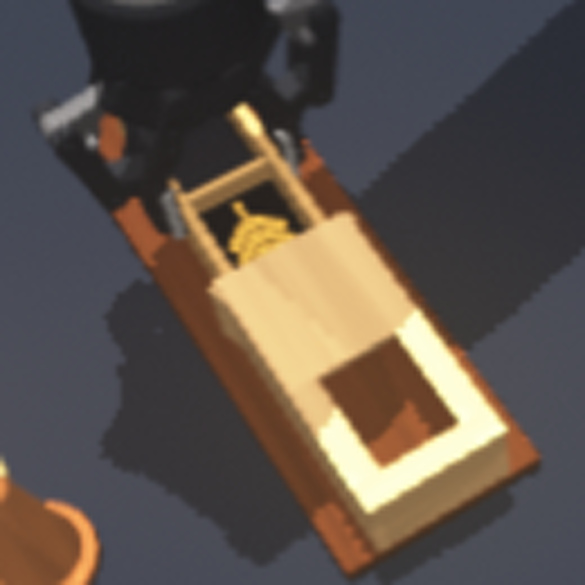

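Call:
{"fn": "drive_tool", "kwargs": {
  "series": [
    [[0.02,0.25,0.02],[0,0.03,0],0.4],
    [[0,0.25,0],[0,0,0],0.4],
    [[0,0.25,0],[0,0,0],0.4],
    [[0,0.1,0],[0,0,0],0.4],
    [[0,0,0],[0,0,0],0.4]
  ]
}}

```text
clock: 12.27
tcp_pos: [522.5, -91.6, 36.7]
ee_rot: [3.139, -0.0, 2.542]
contact_force: [-1.0, 0.2, -0.8]
finger_gap: 0.616
```

```bash
python3 - <<'E'
from h import *
go(-15,1.2,36.5,PSI+np.pi/2)
E
```

```text
clk 12.27 sl [-21.5   1.3  36.7] rpy [ 3.139 -0.     2.542] F [-1.   0.2 -0.8] gap 0.616 j6 -1.15
shift [-0.003  0.162  0.006] n 0.2
turn [ 0.03 -0.   -0.01]
```

Call:
{"fn": "drive_tool", "kwargs": {
  "series": [
    [[0,0,0],[0,0,0],1],
    [[0,0,0],[0,0,0],1],
    [[0,0,0],[0,0,0],1],
    [[0,0,0],[0,0,0],1],
    [[0,0,0],[0,0,0],1]
  ]
}}

```text
clock: 12.68
tcp_pos: [523.0, -91.4, 37.1]
ee_rot: [3.138, 0.0, 2.543]
contact_force: [0.4, -0.0, 0.6]
finger_gap: 0.999
```

Call:
{"fn": "drive_tool", "kwargs": {
  "series": [
    [[0,-0.5,0],[0,0,0],1],
    [[0,-0.5,0],[0,0,0],1],
    [[0,-0.5,0],[0,0,0],1],
    [[0,-0.5,0],[0,0,0],1],
    [[0,0,0],[0,0,0],1]
  ]
}}

```text
clock: 13.1
tcp_pos: [476.9, -159.9, 37.3]
ee_rot: [3.138, 0.002, 2.544]
contact_force: [-0.4, 0.3, -0.4]
finger_gap: 1.001
```

```bash
python3 - <<'E'
from h import *
go(-118,1.2,36.5,PSI+np.pi/2)
E
```

```text
clk 13.10 sl [-103.6    0.5   37.3] rpy [3.138e+00 2.000e-03 2.544e+00] F [-0.4  0.3 -0.4] gap 1.001 j6 -1.3
shift [ 0.017 -0.36   0.018] n 0.4
turn [0.04 0.02 0.01]
```

Call:
{"fn": "drive_tool", "kwargs": {
  "series": [
    [[0,-0.3,0],[0,0,0],1],
    [[0,-0.15,0],[0,0,0],1],
    [[0,0,0],[0,0,0],1]
  ]
}}

```text
clock: 13.35
tcp_pos: [466.4, -175.9, 37.7]
ee_rot: [3.136, 0.003, 2.541]
contact_force: [-0.7, 0.0, 0.1]
finger_gap: 1.004
```

Call:
{"fn": "drive_tool", "kwargs": {
  "series": [
    [[0,0,0],[0,0,0],0.35],
    [[0,0,0],[0,0,0],0.35],
    [[0,0,0],[0,0,0],0.35],
    [[0,0,0],[0,0,0],0.35],
    [[0,0,0],[0,0,0],0.35]
  ]
}}

```text
clock: 13.77
tcp_pos: [468.1, -174.3, 37.9]
ee_rot: [3.135, 0.004, 2.543]
contact_force: [0.2, 0.3, -0.4]
finger_gap: 0.352
```

```bash
python3 - <<'E'
from h import *
go(-100,1.2,36.5,PSI+np.pi/2)
s=snap('scene','s11.png');snap('top','t11.png')
cv2.imwrite('pics/s11c.png',cv2.resize(s['color'][80:250,180:330],None,fx=3.5,fy=3.5,interpolation=cv2.INTER_CUBIC))
E
```

```text
clk 13.77 sl [-120.5   -0.3   37.9] rpy [3.135 0.004 2.543] F [ 0.2  0.3 -0.4] gap 0.352 j6 -1.33
shift [0.038 0.512 0.038] n 0.5
turn [ 0.07  0.04 -0.  ]
```

View pics/s11c.png

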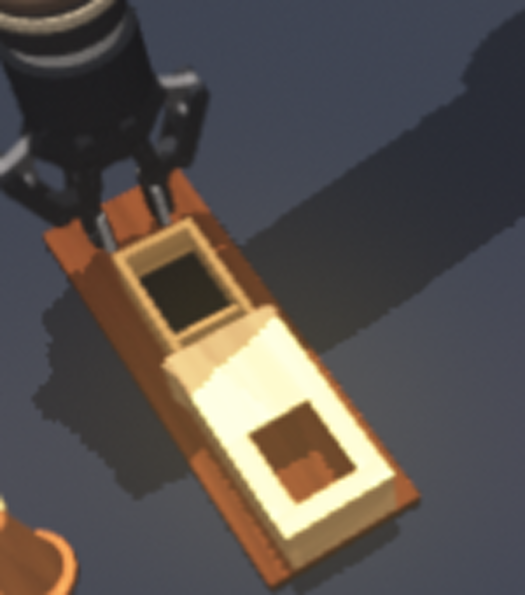

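Call:
{"fn": "drive_tool", "kwargs": {
  "series": [
    [[0.03,0.3,0.05],[0.06,0.03,0],0.35],
    [[0,0.3,0],[0,0,0],0.35],
    [[0,0.3,0],[0,0,0],0.35],
    [[0,0.3,0],[0,0,0],0.35]
  ]
}}

```text
clock: 14.2
tcp_pos: [494.4, -133.6, 36.0]
ee_rot: [-3.14, 0.001, 2.539]
contact_force: [-0.2, -1.3, 0.3]
finger_gap: 0.35
```

```bash
python3 - <<'E'
from h import *
go(-16,1.2,36.5,PSI+np.pi/2)
E
```

```text
clk 14.20 sl [-72.    0.9  36. ] rpy [-3.140e+00  1.000e-03  2.539e+00] F [-0.2 -1.3  0.3] gap 0.35 j6 -1.23
shift [ 0.013  1.4   -0.016] n 1.4
turn [-0.02  0.01 -0.04]
```

Call:
{"fn": "drive_tool", "kwargs": {
  "series": [
    [[0,0.3,0],[0,0,0],0.35],
    [[0,0.3,0],[0,0,0],0.35],
    [[0,0.25,0],[0,0,0],0.35],
    [[0,0.1,0],[0,0,0],0.35],
    [[0,0,0],[0,0,0],0.35]
  ]
}}

```text
clock: 14.62
tcp_pos: [520.0, -96.1, 35.9]
ee_rot: [-3.14, 0.001, 2.544]
contact_force: [-0.2, -1.5, 1.4]
finger_gap: 0.348
```

```bash
python3 - <<'E'
from h import *
go(-16,1.2,36.5,PSI+np.pi/2)
s=snap('scene','s12.png');snap('top','t12.png')
cv2.imwrite('pics/s12c.png',cv2.resize(s['color'][80:250,180:330],None,fx=3.5,fy=3.5,interpolation=cv2.INTER_CUBIC))
E
```

```text
clk 14.62 sl [-26.6   0.8  35.9] rpy [-3.140e+00  1.000e-03  2.544e+00] F [-0.2 -1.5  1.4] gap 0.348 j6 -1.15
shift [ 0.009  0.265 -0.015] n 0.3
turn [-0.02  0.01  0.01]
```

View pics/s12c.png

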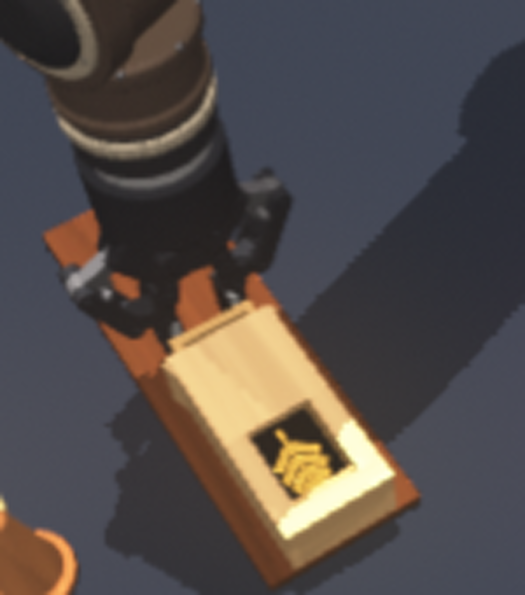

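Call:
{"fn": "drive_tool", "kwargs": {
  "series": [
    [[0,0.1,0],[0,0,0],0.35],
    [[0,0.08,0],[0,0,0],0.35],
    [[0,0,0],[0,0,0],0.35]
  ]
}}

```text
clock: 14.97
tcp_pos: [523.2, -91.1, 35.9]
ee_rot: [-3.14, 0.001, 2.541]
contact_force: [0.4, 0.1, 0.3]
finger_gap: 0.348
```

Call:
{"fn": "drive_tool", "kwargs": {
  "series": [
    [[0,0.05,0],[0,0,0],0.35],
    [[0,0.05,0],[0,0,0],0.35]
  ]
}}

```text
clock: 15.13
tcp_pos: [525.1, -88.3, 35.9]
ee_rot: [-3.139, 0.0, 2.54]
contact_force: [-1.4, -1.2, -0.0]
finger_gap: 0.354
```

```bash
python3 - <<'E'
from h import *
go(-16,1.2,36.5,PSI+np.pi/2)
E
```

```text
clk 15.13 sl [-17.3   1.1  35.9] rpy [-3.139  0.     2.54 ] F [-1.4 -1.2 -0. ] gap 0.354 j6 -1.13
shift [ 0.003  0.032 -0.016] n 0.0
turn [-0.02  0.   -0.03]
```

Call:
{"fn": "drive_tool", "kwargs": {
  "series": [
    [[0,0.05,0],[0,0,0],0.35],
    [[0,0.05,0],[0,0,0],0.35]
  ]
}}

```text
clock: 15.3
tcp_pos: [525.4, -87.8, 35.9]
ee_rot: [-3.131, 0.001, 2.538]
contact_force: [-7.0, -8.9, 4.7]
finger_gap: 0.349
```

Call:
{"fn": "drive_tool", "kwargs": {
  "series": [
    [[0,0.05,0],[0,0,0],0.35],
    [[0,0.05,0],[0,0,0],0.35]
  ]
}}

```text
clock: 15.47
tcp_pos: [525.3, -87.9, 36.0]
ee_rot: [-3.121, 0.002, 2.536]
contact_force: [-4.4, -8.4, 3.4]
finger_gap: 0.349
```

```bash
python3 - <<'E'
from h import *
go(-16,1.2,36.5,PSI+np.pi/2)
E
```

```text
clk 15.47 sl [-16.8   1.1  36. ] rpy [-3.121e+00  2.000e-03  2.536e+00] F [-4.4 -8.4  3.4] gap 0.349 j6 -1.12
shift [ 0.002  0.02  -0.013] n 0.0
turn [-0.21  0.02 -0.07]
```

It stopped against a firm 10 N resistance at the expected position. I'll back off and look.

Call:
{"fn": "drive_tool", "kwargs": {
  "series": [
    [[0,-0.1,0],[0,0,0],0.35],
    [[0,-0.4,0],[-0.1,0,0],0.35],
    [[0,-0.5,-0.2],[0,0,0],0.35],
    [[0,-0.3,-0.8],[0,0,0],0.35],
    [[0,0,-1],[0,0,0],0.35]
  ]
}}

```text
clock: 15.88
tcp_pos: [490.5, -129.2, 110.4]
ee_rot: [-3.129, -0.012, 2.538]
contact_force: [0.5, 1.1, -0.5]
finger_gap: 0.348
```

Call:
{"fn": "drive_tool", "kwargs": {
  "series": [
    [[0,-1,-0.5],[0,0,0],0.5],
    [[0,-1,-0.5],[0,0,0],0.5],
    [[0,-1,0],[0,0,0],0.5],
    [[0,-1,0],[0,0,0],0.5],
    [[0,0,0],[0,0,0],0.5]
  ]
}}

```text
clock: 16.3
tcp_pos: [406.5, -261.2, 160.5]
ee_rot: [-3.136, 0.005, 2.544]
contact_force: [-0.5, 0.3, -0.5]
finger_gap: 0.499
```

Call:
{"fn": "drive_tool", "kwargs": {
  "series": [
    [[0,0,0],[0,0,0],0.5],
    [[0,0,0],[0,0,0],0.5],
    [[0,0,0],[0,0,0],0.5]
  ]
}}

```text
clock: 16.55
tcp_pos: [405.8, -262.6, 161.0]
ee_rot: [-3.139, 0.007, 2.539]
contact_force: [-0.4, 0.2, 0.2]
finger_gap: 0.502
```

```bash
python3 - <<'E'
from h import *
go(-16,1.2,36.5,PSI+np.pi/2)
for n in('top','scene'):
    s=snap(n,n+'_end.png')
    b=(130,270,310,470) if n=='top' else (120,250,180,310)
    cv2.imwrite(f'pics/{n}_endc.png',cv2.resize(s['color'][b[0]:b[1],b[2]:b[3]],None,fx=4.2,fy=4.2,interpolation=cv2.INTER_CUBIC))
    P=cloud(s);S=tosl(P.reshape(-1,3)).reshape(400,640,3)
    hsv=cv2.cvtColor(s['color'],cv2.COLOR_BGR2HSV);H,Sa,V=cv2.split(hsv)
    o=dict(top=-1.5,scene=1.2)[n]
    m=(S[...,0]<-1.5)&(S[...,0]>-20)&(abs(S[...,1])<30)&(abs(S[...,2]-44-o)<3.5)&(V>110)
    v,u=np.nonzero(m); W=tosl(onplane(s,np.c_[u,v],44)); print(n,len(W),W.min(0) if len(W) else '')
    m=(S[...,0]<130)&(S[...,0]>60)&(abs(S[...,1])<25)&(H>20)&(H<35)&(Sa>100)&(V>120)&(S[...,2]<30)
    v,u=np.nonzero(m); print('leaf',len(u),tosl(onplane(s,np.c_[u,v],16)).mean(0) if len(u) else '')
E
```

```text
clk 16.55 sl [-228.5    1.4  161. ] rpy [-3.139  0.007  2.539] F [-0.4  0.2  0.2] gap 0.502 j6 -1.54
shift [0.038 5.321 3.096] n 5.3
turn [-0.03  0.07 -0.04]
top 48 [ -5.80456101 -25.19714292  44.        ]
leaf 206 [97.85387404 -0.22158383 16.        ]Traceback (most recent call last):
  File "<stdin>", line 11, in <module>
  File "h.py", line 15, in onplane
    o,d=rays(s,uv); return o+d*((z-o[2])/d[:,2])[:,None]
        ~~~~^^^^^^
  File "h.py", line 10, in rays
    p=cv2.undistortPoints(np.array(uv,float).reshape(-1,1,2),K(s),np.array(s['dist'],float)).reshape(-1,2)
      ~~~~~~~~~~~~~~~~~~~^^^^^^^^^^^^^^^^^^^^^^^^^^^^^^^^^^^^^^^^^^^^^^^^^^^^^^^^^^^^^^^^^^^
cv2.error: OpenCV(4.12.0) /io/opencv/modules/calib3d/src/undistort.dispatch.cpp:347: error: (-215:Assertion failed) CV_IS_MAT(_src) && CV_IS_MAT(_dst) && (_src->rows == 1 || _src->cols == 1) && (_dst->rows == 1 || _dst->cols == 1) && _src->cols + _src->rows - 1 == _dst->rows + _dst->cols - 1 && (CV_MAT_TYPE(_src->type) == CV_32FC2 || CV_MAT_TYPE(_src->type) == CV_64FC2) && (CV_MAT_TYPE(_dst->type) == CV_32FC2 || CV_MAT_TYPE(_dst->type) == CV_64FC2) in function 'cvUndistortPointsInternal'
```

View pics/top_endc.png

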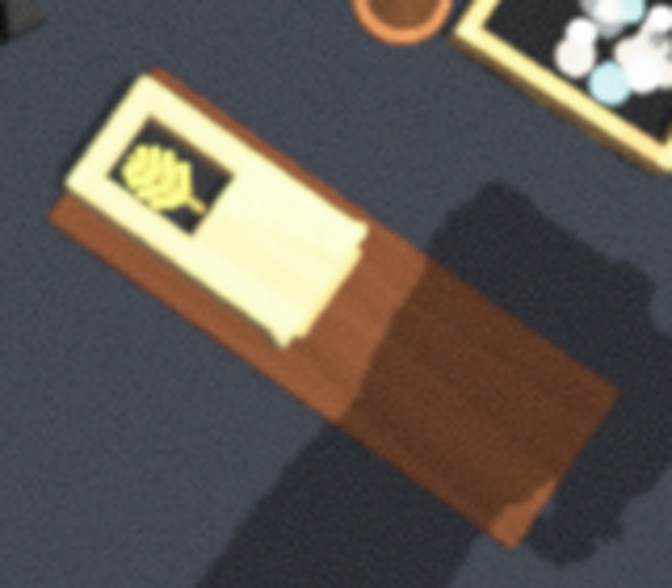

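View pics/scene_endc.png

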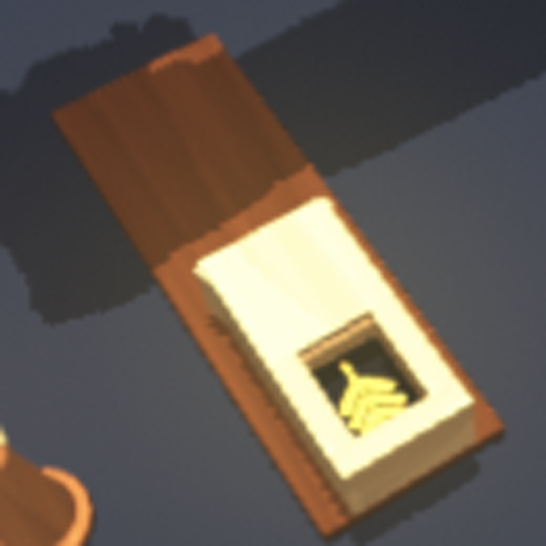

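View pics/top_end.png

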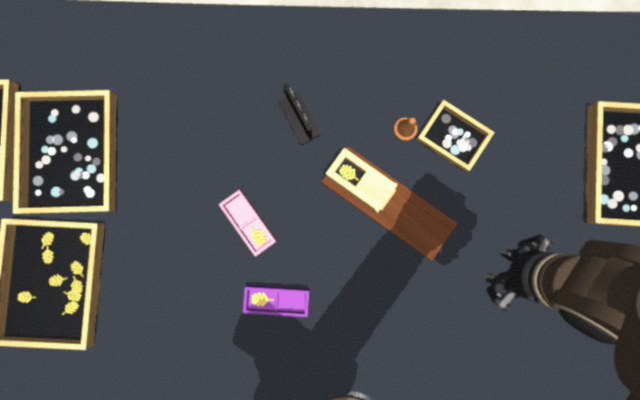

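```bash
python3 -c "
from rig import manip
print(manip.close_job())"
```

```text
the job is handed in; nothing more can be done
None
```

The tray is back in the sleeve leaf end first. It was pushed against the back wall and let go, and I handed the job in at about 16.6 s.

I pulled the tray fully out by its leaf end and regripped it at its middle. Then I lifted it level, turned it 180° and lowered it onto the apron. I slid it about 46 mm in while gripped, then pushed it the rest of the way from behind with the part-closed fingers.

**Checks that passed:**
- **Back wall:** the push came to a hard stop at about 10 N, right about where I expected the tray to be home.
- **Leaf:** the top and scene views both show it through the window. It measures at x ≈ 98 mm of the sleeve, against about 95.5 mm nominal.
- **Bystanders:** the top view shows the cone, frame, dish and both look-alike trays where they started.
- **Arm:** it stands clear of everything, with contact force near zero.

**Checks that disagreed or failed:**
- **Outer end:** from the top view it stands about 5.8 mm proud, against 5 mm nominal. That is within the 2 mm calibration error.
- **Scene view:** it could not confirm the outer end, because the roof hides that edge, and my measuring script stopped there with an error.
- **Sleeve position:** the wrist camera put the sleeve about 2 mm to the side of where the fixed cameras did. I worked between the two, and the tray went in without any noticeable side force.

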